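# Let a ratchet draining tray back down

### The arm

A 6-joint arm with a two-finger parallel gripper is mounted at the origin on a cart in front of the work surface, level with it; the furniture and walls round the work are solid. World frame = base frame: x ahead of the robot, y to its left, z up, the work surface at z = 0. Lengths are in m, angles in rad, forces in N, time in s.
With the tool pointing down it reaches from about 0.4 to 0.825 m from the base axis. Payload 7 kg.
Tool frame: the origin (TCP) lies at the very end of the fingers, on their centre line; the grasp point (between the pads) lies 19 mm behind it; z points along the fingers, y is the direction in which the jaws open and shut (so a half turn about z gives the same grasp; the last joint's range is limited). The gripper opens to 88 mm and grips with 3 to 60 N. Pads are 19 mm wide; open, the fingers measure 130 mm over their backs; the gripper's body (78 mm by 193 mm) begins 47 mm behind the grasp point.
Start: joints at [1.415, 0.359, 0.012, 0, -1.224, -0.288], TCP at [0.29, 0.61, 0.227] pointing down, gripper open.
Joint ranges: [-3.07, 3.07], [-1.43, 2.12], [-1.02, 1.25], [-3.03, 1.67], [-3.05, -0], [-3.03, 3.03]. Speed limits (rad/s): [2.39, 2.39, 3.01, 3.14, 3.14, 3.14].

### API

Orientations are given as [roll, pitch, yaw] about the fixed x, y, z axes, in that order (R = Rz(yaw) Ry(pitch) Rx(roll)).
In Python, from station import arm, eyes, job, outline_of gives the robot as it stands.
- The arm moves only by the tool apply_moves, never from a script. Its argument "moves" is a list of rows, each a list of 5 numbers: the opening, from -1 (shut) to 1 (fully open), then the shift along the tool's x, y, z in m, then the turn about the tool's z in rad. A call has 1 to 12 rows; each row shifts and turns the commanded pose from where the row before left it, along the tool's axes as they then stand; what a row does not reach is not made up. A row lasts 1/12 s, in which the tool goes at most 41.7 mm and 7.16 degrees, less where a joint would pass 70% of its speed; a pose out of reach is approached as far as the arm can. A call with a gripper value outside its range is refused whole. The fingers move at their own pace and stop on an object; "newtons" is the grip in N (left out, the last holds). Time passes only in rows, so rows that do not move let the fingers close. It gives the time, the measured TCP pose, the force and the opening at its end, in the units of the state.
- arm.get_state(): the state, without advancing time (a new reading comes with each control period).
- eyes.grab_frame(name): name is "side" or "top"; returns a dict with "color" (400x640x3 uint8, red, green, blue), "z_map" (400x640 float32, m along the optical axis (not along the pixel's ray), 0 where there is no reading), "camera_matrix" (3x3 intrinsics, pixels), "extrinsics" (4x4, takes a point from camera to world coordinates). Camera axes: x right, y up, looking along -z (the intrinsics and any distortion apply to the point x, -y, -z); pixel columns grow to the right and rows downward; lengths in m; the calibration is good to about 2 mm. A picture is of the moment at which its call begins.
- job.job_done(): hands the job in, once; it reports no verdict.
Trained networks look in a picture, given as the dict that the camera call returned (one of the last four; its "shot" number tells which), for a name from the list of things; names that differ only in an ending like _2 or _b are one class to them, and where a whole thing is asked for, a point or a joint stands for the part that bears it (a point fixed in the world has none). Each returns a list of dicts, best first, with "score" (0 to 1); they miss things now and then, are a little off and sometimes report something else, mostly with a low value. They report only what shows in the picture. A call takes as long as a camera call. They do not tell look-alikes from the thing itself.
- outline_of(label, picture): "region" (400x640 bool, what is visible of it) and "extent" ([left, top, right, bottom] in pixels, round what is visible of it).
The state is a dict: "t": time; "q": joint angles; "qd": joint speeds; "joint_efforts": joint torques, N m; "eef_pos": TCP position; "ee_rot": TCP orientation; "force": force on the tool from outside, world axes, zero at the start; "moment": the same for the moment, N m; "width": finger opening in m.
Only numpy, scipy, OpenCV 4.12 (cv2) and the standard library are available. Lean on these libraries where they do the work, as an engineer would, in place of code of your own. Each camera call takes 0.05 s, during which the arm holds its last target.

### The job

Bring the raised draining tray down to level: first move the yellow-lidded specimen cup out from under it and stand it upright on the open bench, at least 10 cm from where it was. Then lift the ratchet pawl clear of the toothed wheel by pressing down the flat pad on its tail, let the tray sink all the way to its rest, and finally let go so that the pawl drops back between the teeth. Leave the other things on the bench where they are.

Things in the scene. Friction and masses are not known exactly. Their poses are not given: they have to be found in the camera images.
- stand: Fixed grey stand with a horizontal drum. Origin: on the bench below the drum's axle (78 mm up); x along the axle, its -x end, with the 116 mm toothed wheel (at x -62 to -50 mm), turned roughly to the robot; y toward the tray; z up. Base plate x -72 to 88, y -115 to 60, 10 mm high. The pawl, a lever in the wheel's plane, pivots on a post at y -85, 123 mm up. Pawl side under 155 mm high.
- drum (a joint): Turn of drum, wheel and tray together, rad: 0 = tray level on the rubber rest bar (end stop); larger = raised, about 1.32 or 1.54 at the start, held by the pawl. With the pawl clear the tray sinks by its own weight, slowed by a damper, in 2.5 to 5 s. The pawl let go early stops it at a later tooth; it can be pressed again. At 0 the pawl fits fully into a tooth gap.
- tray_edge (a point): Middle of the outer rim of the aluminium draining tray, 205 mm from the axle. The tray is 100 mm wide (stand's x -30 to 70 mm), 145 mm long and 14 mm deep; when level, its underside is 48 mm above the bench, lower than the cup is high. While raised it reaches up to 290 mm above the bench.
- pawl (a joint): Turn of the pawl, rad: 0 = nose fully down in a tooth gap; grows as the tail pad goes down and the nose rises; the nose is clear of the teeth above 0.10; end stop at 0.32 (pad about 27 mm down). A light spring returns it; the pad takes about 1 to 5 N to press.
- pawl_pad (a point): Middle of the top face of the flat black pad on the pawl's tail, 30 mm (along the axle) by 36 mm, facing up, 135 mm above the bench when the pawl is down, 85 mm from the pivot. Press it straight down about 18 to 22 mm and hold.
- pawl_nose (a point): Tip of the pawl's nose, at the top of the toothed wheel, 85 mm from the pivot on the other side.
- cup: Loose specimen cup with yellow screw lid, 59 mm high; lid 57 mm across, from 45 to 58 mm up; body 52 mm; 24 to 45 g; origin at the centre of its underside. It stands on the bench under the path of the tray's outer end, at x 5 to 35, y 183 to 200 mm of the stand, free from above. Take it round the lid, fingers on either side of it along the axle's direction, or slide it away.
- red_cup: Bystander: specimen cup with red lid, 58 mm across, 59 mm high; origin under its centre. Leave it.
- label_tape: Bystander: roll of label tape lying flat, 100 mm across, 25 mm high; origin under its centre. Leave it.
- meter_case: Bystander: black zipped pouch, 46 x 76 x 25 mm; origin under its centre. Leave it.
Things that resemble listed ones, but are neither listed nor needed, are in the scene too. Of the things shaped like the cup, the yellow one is meant.

How it is judged:
On the way, in this order (a step that is already met when the one before it is completed fails the run):
1. the yellow-lidded cup stands upright on the bench, 9 cm or more from its start, let go, while the tray is still raised (distance of cup from where it was at the start of the episode above 0.09 m and angle between cup's own z axis and vertical below 0.15 rad and height (world z) of cup below 0.01 m and contact force between the fingers and cup below 0.3 N and value of joint drum above 0.9 rad), for 0.2 s.
2. the pawl is lifted clear of the wheel, the tray not yet down (value of joint pawl above 0.1 rad and value of joint drum above 0.3 rad), for 0.1 s.
3. the tray has sunk to level (value of joint drum below 0.03 rad), for 0.1 s.
At the end, for the whole second after the job is handed in: The tray is level on its rest (within 0.03 rad), the pawl has dropped fully into a tooth gap (within 0.03 rad), and the yellow-lidded cup stands still and upright on the bench, at least 9 cm from where it was (value of joint each of drum, pawl below 0.03 rad and distance of cup from where it was at the start of the episode above 0.09 m and angle between cup's own z axis and vertical below 0.15 rad and height (world z) of cup between -0.01 and 0.01 m and linear speed of cup below 0.02 m/s); the robot touches nothing.
It fails at once if the yellow-lidded cup is tipped over (angle between cup's own z axis and vertical above 0.8 rad).
It fails at once if a bystander is moved by more than 3 cm (distance of any of red_cup, label_tape, meter_case from where it was at the start of the episode above 0.03 m).
It also fails if it takes over 62 s, if anything falls off the work surface, if the arm or the gripper's body presses on something with over 40 N, if the wrist force passes 120 N, or if a joint passes its speed limit or range.

## Working session

There is one attempt and no reset: what is moved stays moved. The work goes in short steps, Python scripts to look and compute and a tool call to move; the robot and the scene stay as the last step left them, time stands still between calls to the robot, and variables do not carry over. Pictures are saved under pics/ and viewed, and the job is handed in when it is done.

Besides the shell and the picture viewer there is one more tool, called by a JSON object that holds its "method" and its "body". apply_moves: Moves the arm, as the interface text tells. Its arguments: {"type":"object","properties":{"moves":{"type":"array","items":{"type":"array","items":{"type":"number"}}},"newtons":{"type":"number"}},"required":["moves"]}

```bash
mkdir -p pics; ls
cat > h.py <<'E'
import numpy as np, cv2
from station import arm, eyes, job, outline_of
def save(f,n): cv2.imwrite('pics/'+n+'.png', f['color'][:,:,::-1])
def world(f,u,v,z=None):
    K=f['camera_matrix'];E=f['extrinsics']
    if z is None: z=f['z_map'][np.asarray(v,int),np.asarray(u,int)]
    x=(np.asarray(u)-K[0,2])/K[0,0]*z; y=(np.asarray(v)-K[1,2])/K[1,1]*z
    P=np.stack([x,-y,-z,np.ones_like(x)],-1)
    return (P@E.T)[...,:3]
def cloud(f):
    v,u=np.mgrid[0:400,0:640]; P=world(f,u,v,f['z_map']); P[f['z_map']==0]=np.nan; return P
E
python3 - <<'E'
from h import *
s=arm.get_state();print(s)
for n in('top','side'):
    f=eyes.grab_frame(n);save(f,n+'0');print(n,f.keys(),f['camera_matrix'],f['extrinsics'])
    np.savez('pics/'+n+'0.npz',**{k:f[k] for k in('color','z_map','camera_matrix','extrinsics')})
    P=cloud(f)
    for l in('stand','cup','red_cup','pawl_pad','pawl','label_tape','meter_case','tray_edge'):
        for o in outline_of(l,f)[:3]:
            r=o['region'];q=P[r];q=q[~np.isnan(q[:,0])]
            print(l,round(o['score'],2),o['extent'],len(q),np.median(q,0).round(3) if len(q) else'', np.percentile(q,[2,98],axis=0).round(3).tolist() if len(q) else '')
E
```

```text
pics
{'t': 0.0, 'q': array([ 1.41509883e+00,  3.59423001e-01,  1.10534455e-02, -3.57506067e-04,
       -1.22412886e+00, -2.88071541e-01]), 'qd': array([ 9.65321021e-06, -1.10386506e-03,  3.90164979e-04,  1.70210022e-03,
       -6.51123455e-04,  1.24900722e-03]), 'joint_efforts': array([-2.02747979e-03, -5.82716238e+01,  2.93054706e+01,  6.99694276e+00,
        6.95110793e-03, -1.55839580e-04]), 'eef_pos': array([0.28963575, 0.60914306, 0.22559567]), 'ee_rot': array([ 3.13986521e+00, -1.61392401e-04, -4.43890654e-01]), 'force': array([0.01881493, 0.20901521, 0.03066142]), 'moment': array([-0.02026852, -0.02143872,  0.01208273]), 'width': 0.08774198393504787}
top dict_keys(['color', 'z_map', 'camera_matrix', 'extrinsics', 'shot']) [[393.28635399   0.         322.19297855]
 [  0.         393.28635399 194.34142165]
 [  0.           0.           1.        ]] [[ 0.02161274  0.99908953 -0.03678317  0.46680687]
 [-0.99958241  0.02088828 -0.01996718  0.01246422]
 [-0.01918066  0.03719935  0.99912377  1.1101688 ]
 [ 0.          0.          0.          1.        ]]
stand 0.67 [453.0, 201.7, 474
[... 2318 characters left out ...]
_cup 0.86 [259.2, 331.2, 282.6, 352.6] 407 [ 0.474 -0.347  0.056] [[0.448, -0.371, 0.027], [0.497, -0.323, 0.061]]
pawl_pad 0.95 [306.6, 211.7, 317.3, 285.0] 383 [ 0.541 -0.155  0.133] [[0.516, -0.213, 0.126], [0.566, -0.028, 0.149]]
pawl 0.92 [308.9, 210.9, 318.3, 286.0] 397 [ 0.541 -0.155  0.133] [[0.517, -0.213, 0.125], [0.566, -0.031, 0.148]]
label_tape 0.86 [342.9, 115.2, 371.7, 138.4] 352 [0.619 0.391 0.019] [[0.576, 0.358, -0.0], [0.663, 0.448, 0.026]]
meter_case 0.86 [242.0, 232.0, 261.5, 261.9] 376 [ 0.365 -0.089  0.022] [[0.344, -0.123, 0.009], [0.383, -0.051, 0.026]]
tray_edge 0.91 [308.5, 161.1, 356.1, 231.3] 2334 [0.584 0.034 0.168] [[0.534, -0.041, 0.079], [0.636, 0.063, 0.27]]
```

View pics/top0.png

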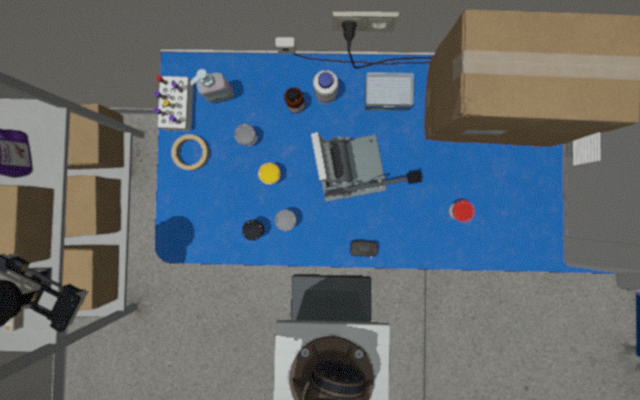

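View pics/side0.png

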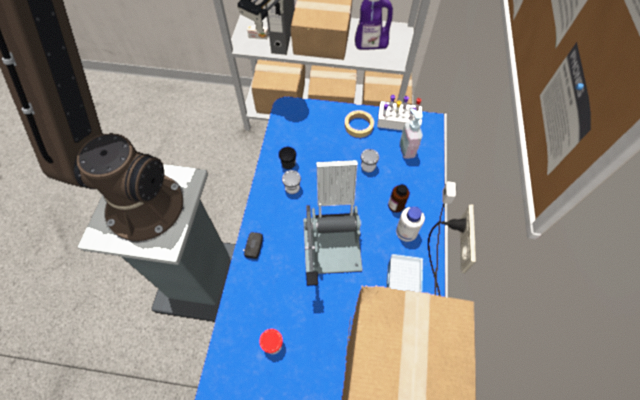

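The top view shows the yellow lid at about (269,173), the pad at (414,177), the tray raised at (319,160), and open bench to the left of the cup at about (225,190). The side view shows the yellow cup hidden behind the tray. Next I'll measure precisely.

Run:
```python
from h import *
for n in('top','side'):
    f=dict(np.load(f'pics/{n}0.npz'));P=cloud(f)
    hsv=cv2.cvtColor(f['color'],cv2.COLOR_RGB2HSV)
    m=(hsv[...,0]>18)&(hsv[...,0]<35)&(hsv[...,1]>150)&(P[...,2]>.052)&(P[...,2]<.066)&(abs(P[...,0]-.56)<.08)&(abs(P[...,1]-.18)<.08)
    q=P[m]
    if len(q): print(n,'lid',len(q),q.min(0).round(3),q.max(0).round(3),((q.min(0)+q.max(0))/2).round(4),q.mean(0).round(4))
    # pad
    m=(P[...,2]>.126)&(P[...,2]<.16)&(P[...,1]<-.08)&(P[...,1]>-.3)&(abs(P[...,0]-.54)<.08)
    q=P[m]
    for a in np.arange(-.23,-.08,.01):
        r=q[(q[:,1]>=a)&(q[:,1]<a+.01)]
        if len(r): print(round(a,3),len(r),r[:,0].min().round(3),r[:,0].max().round(3),np.median(r[:,2]).round(4))
    # pawl direction
    q2=P[(P[...,2]>.12)&(P[...,2]<.16)&(P[...,1]<-.02)&(P[...,1]>-.3)&(abs(P[...,0]-.54)<.06)]
    print('pawl pca',cv2.fitLine(q2[:,:2].astype(np.float32),cv2.DIST_HUBER,0,.01,.01).ravel())
    # tray
    q=P[(P[...,2]>.20)&(P[...,2]<.31)&(abs(P[...,1])<.12)&(P[...,0]>.5)&(P[...,0]<.7)]
    print('tray',len(q),np.percentile(q,[1,50,99],axis=0).round(3).tolist())
    # base plate
    q=P[(P[...,2]>.005)&(P[...,2]<.02)&(P[...,1]<.0)&(P[...,1]>-.25)&(P[...,0]>.48)&(P[...,0]<.72)&(hsv[...,1]<120)]
    print('base',cv2.minAreaRect(q[:,:2].astype(np.float32)),len(q))
    s=f['color'][150:215,300:440] if n=='top' else f['color'][150:300,270:390]
    cv2.imwrite(f'pics/crop_{n}.png',cv2.resize(s[:,:,::-1],None,fx=4 if n=='side' else 5,fy=4 if n=='side' else 5,interpolation=cv2.INTER_CUBIC))
```

```text
top lid 293 [0.536 0.153 0.053] [0.585 0.203 0.064] [0.5602 0.1781 0.0587] [0.5599 0.1774 0.0582]
-0.22 14 0.541 0.564 0.1315
-0.21 46 0.538 0.566 0.1326
-0.2 48 0.536 0.566 0.1335
-0.19 56 0.533 0.563 0.1331
-0.18 24 0.543 0.56 0.1303
-0.17 12 0.54 0.548 0.1291
-0.16 16 0.537 0.548 0.13
-0.15 16 0.534 0.545 0.1298
-0.14 16 0.532 0.542 0.1299
-0.13 20 0.532 0.551 0.1306
-0.12 37 0.519 0.552 0.13
-0.11 31 0.526 0.552 0.1324
-0.1 23 0.523 0.549 0.1362
-0.09 16 0.523 0.531 0.1401
pawl pca [ 0.20178205 -0.97943044  0.5378846  -0.13135691]
tray 381 [[0.53, 0.015, 0.201], [0.579, 0.037, 0.277], [0.629, 0.054, 0.281]]
base ((0.6024371385574341, -0.12471331655979156), (0.1615593135356903, 0.2928055226802826), 14.836335182189941) 1574
-0.22 26 0.541 0.569 0.1324
-0.21 45 0.54 0.568 0.1337
-0.2 49 0.538 0.567 0.1329
-0.19 44 0.537 0.565 0.1335
-0.18 15 0.542 0.561 0.1296
-0.17 13 0.541 0.55 0.1291
-0.16 14 0.539 0.548 0.1284
-0.15 15 0.538 0.546 0.1284
-0.14 12 0.533 0.545 0.129
-0.13 18 0.532 0.553 0.1291
-0.12 32 0.524 0.555 0.1302
-0.11 20 0.529 0.551 0.1318
-0.1 18 0.527 0.549 0.1337
-0.09 16 0.523 0.535 0.1379
pawl pca [ 0.2062074  -0.9785083   0.53847885 -0.12693502]
tray 866 [[0.53, 0.031, 0.201], [0.579, 0.051, 0.237], [0.628, 0.068, 0.272]]
base ((0.5891290903091431, -0.05861981213092804), (0.15889573097229004, 0.14879781007766724), 11.66472339630127) 1751
```

View pics/crop_top.png

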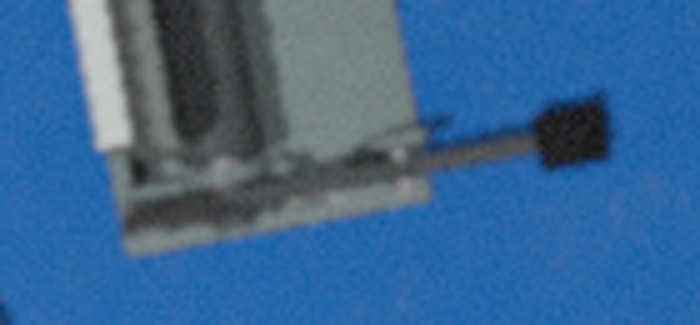

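{"method": "apply_moves", "body": {"moves": [[1,0,0,0,0.115],[1,0,0,0,0.115],[1,0,0,0,0.115],[1,0,0,0,0.115],[1,0,0,0,0.115],[1,0,0,0,0.115],[1,0,0,0,0.115],[1,0,0,0,0.115],[1,0,0,0,0]]}}

```text
t: 1.65
eef_pos: [0.2898, 0.6096, 0.2266]
ee_rot: [3.142, -0.0, -1.369]
force: [0.4, -0.2, -0.4]
width: 0.0875
```

```bash
cat >> h.py <<'E'
from scipy.spatial.transform import Rotation as Ro
def to(p,yaw=None):
    s=arm.get_state();R=Ro.from_euler('xyz',s['ee_rot']).as_matrix()
    print('t',s['t'],'pos',s['eef_pos'].round(4),'rot',s['ee_rot'].round(3),'F',s['force'].round(2),'w',round(s['width'],4),'q',s['q'].round(2))
    print('tool shift',(R.T@(np.array(p)-s['eef_pos'])).round(4))
E
python3 -c "
from h import *
to([.56,.178,.2])"
```

```text
t 1.65 pos [0.2898 0.6096 0.2266] rot [ 3.142 -0.    -1.369] F [ 0.36 -0.21 -0.35] w 0.0875 q [ 1.42  0.36  0.01 -0.   -1.22 -1.21]
tool shift [ 0.4769 -0.1782  0.0266]
```

{"method": "apply_moves", "body": {"moves": [[1,0.034,-0.0127,0.002,0],[1,0.034,-0.0127,0.002,0],[1,0.034,-0.0127,0.002,0],[1,0.034,-0.0127,0.002,0],[1,0.034,-0.0127,0.002,0],[1,0.034,-0.0127,0.002,0],[1,0.034,-0.0127,0.002,0],[1,0.034,-0.0127,0.002,0],[1,0.034,-0.0127,0.002,0],[1,0.034,-0.0127,0.002,0],[1,0.034,-0.0127,0.002,0],[1,0.034,-0.0127,0.002,0]]}}

```text
t: 2.65
eef_pos: [0.5236, 0.2401, 0.2028]
ee_rot: [-3.141, 0.0, -1.359]
force: [0.3, 0.3, -1.0]
width: 0.0879
```

{"method": "apply_moves", "body": {"moves": [[1,0.034,-0.0127,0,0],[1,0.034,-0.0127,0,0],[1,0,0,0.03,0],[1,0,0,0.03,0],[1,0,0,0,0],[1,0,0,0,0]]}}

```text
t: 3.15
eef_pos: [0.561, 0.1795, 0.1417]
ee_rot: [3.138, -0.002, -1.361]
force: [0.3, 0.8, 0.9]
width: 0.0878
```

```bash
python3 -c "
from h import *
to([.56,.178,.0335])
f=eyes.grab_frame('side');save(f,'s1')
f=eyes.grab_frame('top');save(f,'t1')"
```

```text
t 3.15 pos [0.561  0.1795 0.1417] rot [ 3.138e+00 -2.000e-03 -1.361e+00] F [0.32 0.81 0.9 ] w 0.0878 q [ 0.64  0.29 -0.3   0.   -0.99 -0.43]
tool shift [0.0011 0.0009 0.1082]
```

View pics/s1.png

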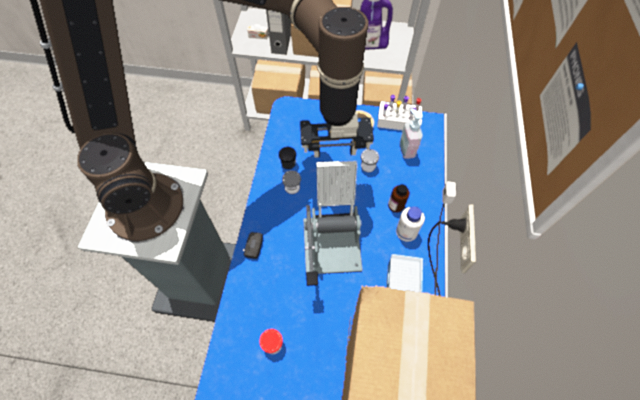

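View pics/t1.png

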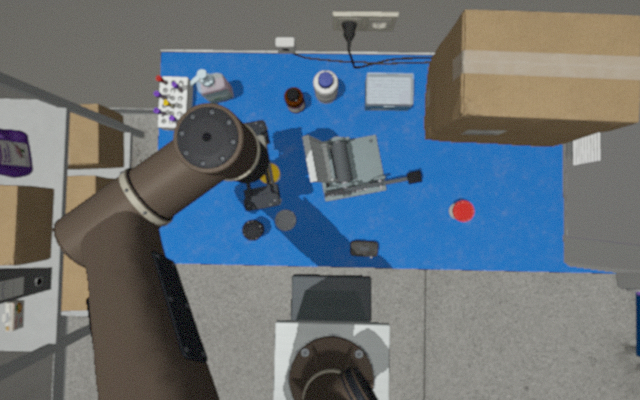

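The gripper spans the yellow lid (269,172) along the axle and clears the tray. I'll descend and grip.

{"method": "apply_moves", "body": {"moves": [[1,0.001,0.001,0.027,0],[1,0,0,0.027,0],[1,0,0,0.027,0],[1,0,0,0.02,0],[1,0,0,0.007,0],[1,0,0,0,0],[-1,0,0,0,0],[-1,0,0,0,0],[-1,0,0,0,0],[-1,0,0,0,0],[-1,0,0,0,0],[-1,0,0,0,0]], "newtons": 10}}

```text
t: 4.25
eef_pos: [0.5612, 0.1792, 0.0352]
ee_rot: [-3.141, 0.0, -1.364]
force: [-0.7, 0.2, 3.1]
width: 0.0553
```

{"method": "apply_moves", "body": {"moves": [[-1,0,0,0,0],[-1,0,0,0,0],[-1,0,0,-0.01,0],[-1,0,0,-0.02,0],[-1,0,0,0,0]]}}

```text
t: 4.67
eef_pos: [0.5626, 0.1799, 0.0679]
ee_rot: [-3.138, 0.001, -1.363]
force: [0.5, 0.3, 0.5]
width: 0.0552
```

```bash
python3 -c "
from h import *
to([.53,.31,.065])
f=eyes.grab_frame('top');save(f,'t2')"
```

```text
t 4.6667 pos [0.5626 0.1799 0.0679] rot [-3.138e+00  1.000e-03 -1.363e+00] F [0.51 0.35 0.48] w 0.0552 q [ 0.64  0.37 -0.38  0.   -0.82 -0.43]
tool shift [-0.134   0.0051  0.003 ]
```

View pics/t2.png

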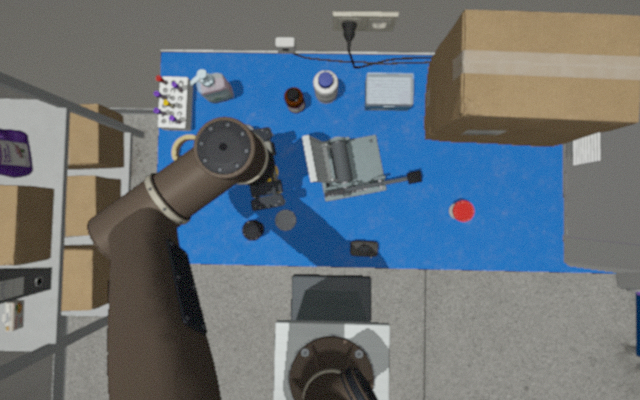

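{"method": "apply_moves", "body": {"moves": [[-1,-0.015,0,0,0],[-1,-0.025,0.001,0,0],[-1,-0.025,0.001,0,0],[-1,-0.025,0.001,0,0],[-1,-0.025,0.001,0,0],[-1,-0.015,0,0,0],[-1,0,0,0,0],[-1,0,0,0.013,0],[-1,0,0,0.01,0],[-1,0,0,0.005,0],[-1,0,0,0.003,0],[-1,0,0,0,0]]}}

```text
t: 5.72
eef_pos: [0.5303, 0.3046, 0.0334]
ee_rot: [3.141, -0.001, -1.364]
force: [-0.7, 0.1, 1.5]
width: 0.0553
```

```bash
python3 -c "
from h import *
to([.53,.31,.035])"
```

```text
t 5.7167 pos [0.5303 0.3046 0.0334] rot [ 3.141e+00 -1.000e-03 -1.364e+00] F [-0.68  0.1   1.46] w 0.0553 q [ 0.84  0.44 -0.36  0.   -0.78 -0.63]
tool shift [-0.0053 -0.0008 -0.0016]
```

{"method": "apply_moves", "body": {"moves": [[0,0,0,0,0],[0.5,0,0,0,0],[1,0,0,0,0],[1,0,0,0,0],[1,0,0,0,0],[1,0,0,0,0],[1,0,0,-0.015,0],[1,0,0,-0.03,0],[1,0,0,-0.035,0],[1,0,0,-0.035,0],[1,0,0,-0.035,0],[1,0,0,-0.03,0]]}}

```text
t: 6.72
eef_pos: [0.5305, 0.3056, 0.2163]
ee_rot: [-3.14, 0.001, -1.364]
force: [0.4, 0.9, 0.7]
width: 0.0879
```

```bash
python3 -c "
from h import *
to([.5515,-.201,.35])
f=eyes.grab_frame('side');save(f,'s3')
P=cloud(f);hsv=cv2.cvtColor(f['color'],cv2.COLOR_RGB2HSV)
m=(hsv[...,0]>18)&(hsv[...,0]<35)&(hsv[...,1]>150)&(abs(P[...,0]-.53)<.06)&(abs(P[...,1]-.3)<.06)
q=P[m];print(len(q),np.percentile(q,[3,50,97],axis=0).round(3) if len(q) else 0)
"
```

```text
t 6.7167 pos [0.5305 0.3056 0.2163] rot [-3.140e+00  1.000e-03 -1.364e+00] F [0.41 0.9  0.66] w 0.0879 q [ 0.84  0.26 -0.15  0.   -1.16 -0.63]
tool shift [ 0.5     0.0834 -0.1342]
175 [[0.508 0.274 0.052]
 [0.531 0.297 0.056]
 [0.554 0.321 0.06 ]]
```

View pics/s3.png

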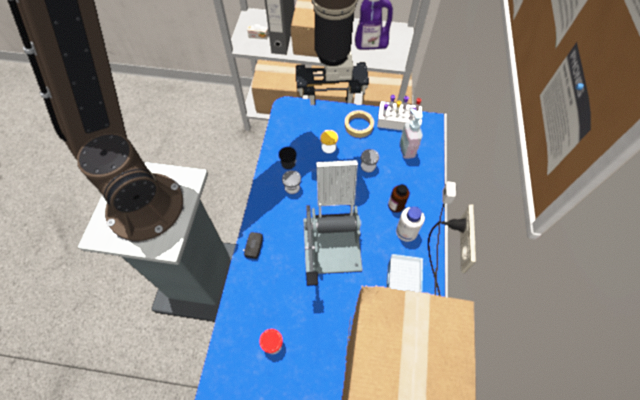

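The cup stands upright at (329,139) px, about (0.531, 0.298) in the world, 12 cm from its start. Next I'll go up and over the tray to the pad with the fingers shut.

{"method": "apply_moves", "body": {"moves": [[-1,0,0,-0.034,0],[-1,0,0,-0.034,0],[-1,0,0,-0.034,0],[-1,0,0,-0.034,0],[-1,0.035,0.006,0,0],[-1,0.035,0.006,0,0],[-1,0.035,0.006,0,0],[-1,0.035,0.006,0,0],[-1,0.035,0.006,0,0],[-1,0.035,0.006,0,0],[-1,0.035,0.006,0,0],[-1,0.035,0.006,0,0]]}}

```text
t: 7.77
eef_pos: [0.5405, 0.02, 0.3495]
ee_rot: [-3.141, 0.0, -1.364]
force: [1.4, -0.0, 0.4]
width: 0.0136
```

{"method": "apply_moves", "body": {"moves": [[-1,0.035,0.006,0,0],[-1,0.035,0.006,0,0],[-1,0.035,0.006,0,0],[-1,0.035,0.006,0,0],[-1,0.035,0.006,0,0],[-1,0.035,0.006,0,0],[-1,0,0,0.03,0],[-1,0,0,0.03,0],[-1,0,0,0.03,0],[-1,0,0,0.03,0],[-1,0,0,0,0]]}}

```text
t: 8.68
eef_pos: [0.5452, -0.1906, 0.2232]
ee_rot: [3.133, 0.004, -1.365]
force: [-0.9, 0.1, -2.2]
width: 0.0008
```

```bash
python3 -c "
from h import *
to([.5515,-.201,.134])
f=eyes.grab_frame('side');save(f,'s4')
f=eyes.grab_frame('top');save(f,'t4')"
```

```text
t 8.6833 pos [ 0.5452 -0.1906  0.2232] rot [ 3.133  0.004 -1.365] F [-0.91  0.1  -2.16] w 0.0008 q [ 0.    0.21 -0.2  -0.   -1.17  0.21]
tool shift [ 0.0118 -0.0048  0.0891]
```

View pics/s4.png

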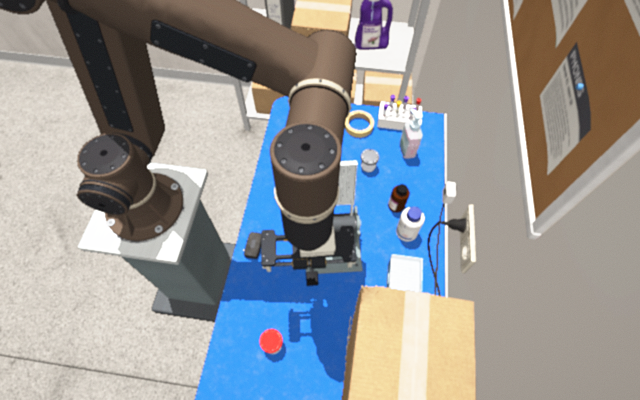

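View pics/t4.png

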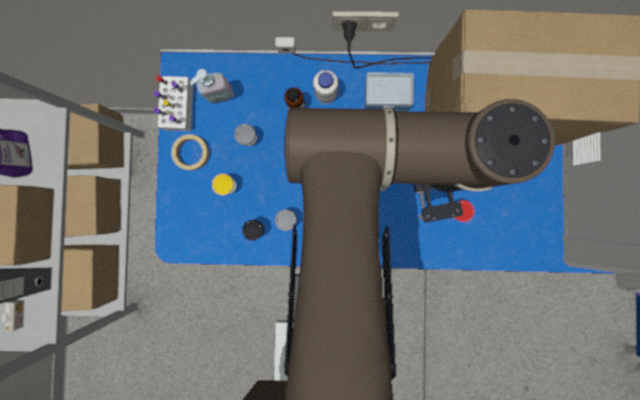

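```bash
python3 -c "
from h import *
f=eyes.grab_frame('top');P=cloud(f)
for u,v in((430,145),(390,145),(340,140),(512,140),(340,115),(340,175),(440,212)): print(u,v,P[v,u].round(3))
f=eyes.grab_frame('side');P=cloud(f)
for u,v in((305,150),(325,90),(345,100),(310,230),(345,180),(312,278),(312,262)): print('s',u,v,P[v,u].round(3))
"
```

```text
430 145 [ 0.544 -0.103  0.652]
390 145 [ 0.542 -0.055  0.658]
340 140 [0.547 0.002 0.657]
512 140 [nan nan nan]
340 115 [0.579 0.003 0.644]
340 175 [0.505 0.002 0.671]
440 212 [ 0.466 -0.202  0.339]
s 305 150 [ 0.552 -0.203  0.672]
s 325 90 [ 0.561 -0.076  0.653]
s 345 100 [ 0.592 -0.068  0.628]
s 310 230 [ 0.561 -0.237  0.502]
s 345 180 [0.603 0.05  0.209]
s 312 278 [ 0.554 -0.196  0.133]
s 312 262 [ 0.56  -0.223  0.318]
```

The forearm clears the raised tray by about 15 cm even after the press, and the closed fingers are above the pad (312,278). I'll press down.

{"method": "apply_moves", "body": {"moves": [[-1,0.009,-0.006,0.025,0],[-1,0,0,0.025,0],[-1,0,0,0.02,0],[-1,0,0,0.01,0],[-1,0,0,0.005,0],[-1,0,0,0.005,0],[-1,0,0,0.005,0],[-1,0,0,0.005,0],[-1,0,0,0.005,0],[-1,0,0,0.004,0],[-1,0,0,0,0]]}}

```text
t: 9.8
eef_pos: [0.5565, -0.1988, 0.1201]
ee_rot: [-3.141, 0.0, -1.364]
force: [0.4, -0.4, 2.0]
width: 0.0003
```

```bash
python3 -c "
from h import *
to([.552,-.2,.114])
f=eyes.grab_frame('side');save(f,'s5')"
```

```text
t 9.8 pos [ 0.5565 -0.1988  0.1201] rot [-3.141  0.    -1.364] F [ 0.42 -0.44  2.05] w 0.0003 q [-0.01  0.31 -0.32 -0.   -0.94  0.22]
tool shift [0.0003 0.0047 0.0061]
```

View pics/s5.png

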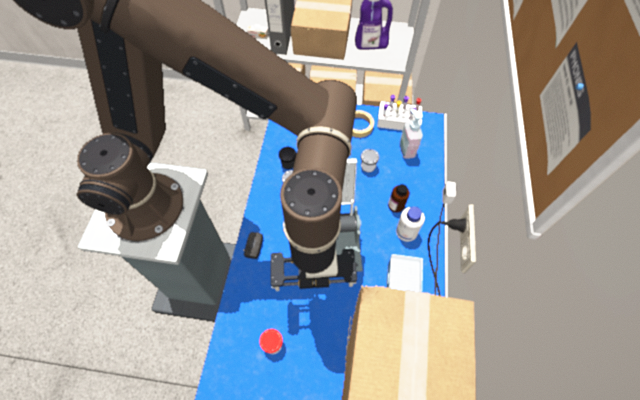

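{"method": "apply_moves", "body": {"moves": [[-1,0,0,0.003,0],[-1,0,0,0.003,0],[-1,0,0,0,0],[-1,0,0,0,0],[-1,0,0,0,0],[-1,0,0,0,0],[-1,0,0,0,0],[-1,0,0,0,0],[-1,0,0,0,0],[-1,0,0,0,0],[-1,0,0,0,0],[-1,0,0,0,0]]}}

```text
t: 10.85
eef_pos: [0.5565, -0.1988, 0.1146]
ee_rot: [3.142, 0.0, -1.364]
force: [-0.0, 1.4, 1.7]
width: 0.0002
```

{"method": "apply_moves", "body": {"moves": [[-1,0,0,0,0],[-1,0,0,0,0],[-1,0,0,0,0],[-1,0,0,0,0],[-1,0,0,0,0],[-1,0,0,0,0],[-1,0,0,0,0],[-1,0,0,0,0],[-1,0,0,0,0],[-1,0,0,0,0],[-1,0,0,0,0],[-1,0,0,0,0]]}}

```text
t: 11.85
eef_pos: [0.5565, -0.1989, 0.1145]
ee_rot: [3.142, -0.0, -1.364]
force: [0.2, 0.3, 2.9]
width: 0.0005
```

```bash
python3 -c "
from h import *
to([.552,-.2,.114])
f=eyes.grab_frame('side');save(f,'s6')
P=cloud(f);print(P[100:290:10,345].round(3))"
```

```text
t 11.85 pos [ 0.5565 -0.1989  0.1145] rot [ 3.142 -0.    -1.364] F [0.21 0.28 2.88] w 0.0005 q [-0.01  0.32 -0.32  0.   -0.93  0.22]
tool shift [0.0002 0.0046 0.0005]
[[ 0.587  0.02   0.533]
 [ 0.59   0.001  0.528]
 [ 0.592 -0.02   0.525]
 [ 0.595 -0.041  0.523]
 [ 0.597 -0.065  0.524]
 [ 0.6   -0.077  0.511]
 [ 0.602 -0.096  0.507]
 [ 0.598  0.15   0.105]
 [ 0.602  0.126  0.089]
 [ 0.606  0.096  0.081]
 [ 0.609  0.066  0.076]
 [ 0.613  0.073  0.002]
 [ 0.616 -0.011  0.103]
 [ 0.62  -0.031  0.082]
 [ 0.624 -0.028  0.006]
 [ 0.625 -0.147  0.22 ]
 [ 0.628 -0.172  0.222]
 [ 0.63  -0.196  0.221]
 [ 0.633 -0.219  0.223]]
```

View pics/s6.png

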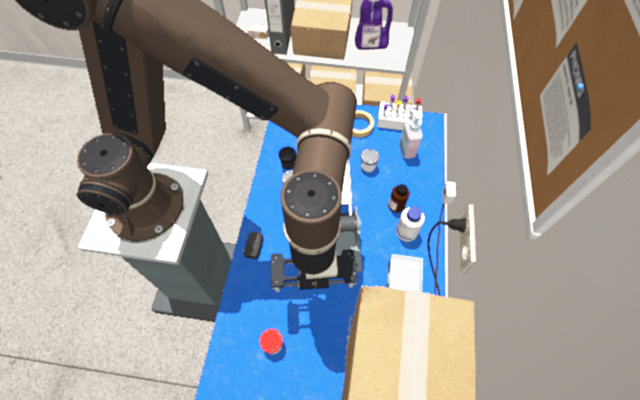

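The tray at about (345,190) px is sinking: the point at y 0.15 is now at z 0.105. I'll keep holding.

{"method": "apply_moves", "body": {"moves": [[-1,0,0,0,0],[-1,0,0,0,0],[-1,0,0,0,0],[-1,0,0,0,0],[-1,0,0,0,0],[-1,0,0,0,0],[-1,0,0,0,0],[-1,0,0,0,0],[-1,0,0,0,0],[-1,0,0,0,0],[-1,0,0,0,0],[-1,0,0,0,0]]}}

```text
t: 12.9
eef_pos: [0.5565, -0.1989, 0.1146]
ee_rot: [-3.142, -0.0, -1.364]
force: [-0.0, 0.5, 1.5]
width: 0.0004
```

{"method": "apply_moves", "body": {"moves": [[-1,0,0,0,0],[-1,0,0,0,0],[-1,0,0,0,0],[-1,0,0,0,0],[-1,0,0,0,0],[-1,0,0,0,0],[-1,0,0,0,0],[-1,0,0,0,0],[-1,0,0,0,0],[-1,0,0,0,0],[-1,0,0,0,0],[-1,0,0,0,0]]}}

```text
t: 13.9
eef_pos: [0.5565, -0.1989, 0.1146]
ee_rot: [-3.142, 0.0, -1.364]
force: [-0.3, 1.4, 1.5]
width: 0.0004
```

```bash
python3 -c "
from h import *
f=eyes.grab_frame('side');P=cloud(f);print(P[160:230:6,345].round(3))"
```

```text
[[ 0.602 -0.094  0.506]
 [ 0.603 -0.103  0.5  ]
 [ 0.598  0.179  0.05 ]
 [ 0.601  0.158  0.048]
 [ 0.603  0.137  0.048]
 [ 0.605  0.115  0.051]
 [ 0.608  0.096  0.048]
 [ 0.61   0.076  0.047]
 [ 0.612  0.049  0.06 ]
 [ 0.614  0.036  0.048]
 [ 0.617 -0.008  0.097]
 [ 0.619 -0.024  0.091]]
```

{"method": "apply_moves", "body": {"moves": [[-1,0,0,0,0],[-1,0,0,0,0],[-1,0,0,0,0],[-1,0,0,0,0],[-1,0,0,0,0],[-1,0,0,0,0],[-1,0,0,0,0],[-1,0,0,0,0],[-1,0,0,0,0],[-1,0,0,0,0],[-1,0,0,0,0],[-1,0,0,0,0]]}}

```text
t: 14.95
eef_pos: [0.5565, -0.1989, 0.1146]
ee_rot: [3.142, 0.0, -1.364]
force: [0.0, 1.5, 0.8]
width: 0.0005
```

```bash
python3 -c "
from h import *
f=eyes.grab_frame('side');P=cloud(f);print(P[160:230:6,345].round(3))"
```

```text
[[ 0.602 -0.095  0.507]
 [ 0.603 -0.103  0.5  ]
 [ 0.598  0.178  0.051]
 [ 0.601  0.156  0.052]
 [ 0.603  0.136  0.05 ]
 [ 0.605  0.115  0.049]
 [ 0.608  0.095  0.049]
 [ 0.61   0.072  0.054]
 [ 0.612  0.05   0.058]
 [ 0.614  0.036  0.047]
 [ 0.617 -0.009  0.099]
 [ 0.619 -0.025  0.093]]
```

The tray is level and no longer moving. I'll release the pad slowly and retract.

{"method": "apply_moves", "body": {"moves": [[-1,0,0,-0.006,0],[-1,0,0,-0.006,0],[-1,0,0,-0.006,0],[-1,0,0,-0.008,0],[-1,0,0,-0.015,0],[-1,0,0,-0.03,0],[-1,0,0,-0.035,0],[-1,0,0,-0.035,0],[-1,0,0,-0.035,0],[-1,0,0,-0.02,0],[-1,0,0,0,0]]}}

```text
t: 15.92
eef_pos: [0.5582, -0.1996, 0.3172]
ee_rot: [-3.133, -0.004, -1.363]
force: [0.6, 0.2, 1.0]
width: 0.0004
```

{"method": "apply_moves", "body": {"moves": [[-1,0.03,0,0,0],[-1,0.03,0,0,0],[-1,0.03,0,0,0],[-1,0.03,0,0,0],[-1,0,0,0,0],[-1,0,0,0,0],[-1,0,0,0,0]]}}

```text
t: 16.5
eef_pos: [0.5808, -0.3163, 0.3104]
ee_rot: [3.141, 0.001, -1.364]
force: [0.4, -0.1, 0.2]
width: 0.0007
```

```bash
python3 -c "
from h import *
to([.552,-.2,.114])
for n in('side','top'):
    f=eyes.grab_frame(n);save(f,n+'9');P=cloud(f)
    for l in('cup','red_cup','pawl_pad','label_tape','meter_case','tray_edge'):
        for o in outline_of(l,f)[:3]:
            r=o['region'];q=P[r];q=q[~np.isnan(q[:,0])]
            print(n,l,round(o['score'],2),np.median(q,0).round(3),np.percentile(q,[2,98],axis=0).round(3).tolist())
    q=P[(P[...,2]>.11)&(P[...,2]<.16)&(P[...,1]<-.18)&(P[...,1]>-.23)&(abs(P[...,0]-.553)<.012)]
    print('pad',len(q),np.median(q,0).round(4) if len(q) else '')
"
```

```text
t 16.5 pos [ 0.5808 -0.3163  0.3104] rot [ 3.141e+00  1.000e-03 -1.364e+00] F [ 0.43 -0.11  0.18] w 0.0007 q [-0.2   0.3   0.11 -0.   -1.39  0.41]
tool shift [-0.1196  0.0042  0.1964]
side cup 0.6 [0.411 0.208 0.054] [[0.382, 0.19, 0.001], [0.434, 0.243, 0.06]]
side red_cup 0.89 [ 0.472 -0.346  0.056] [[0.446, -0.371, 0.046], [0.496, -0.32, 0.06]]
side meter_case 0.84 [ 0.364 -0.089  0.021] [[0.342, -0.123, 0.006], [0.383, -0.048, 0.026]]
pad 0 
top cup 0.89 [0.435 0.129 0.058] [[0.413, 0.105, 0.054], [0.459, 0.153, 0.062]]
top cup 0.75 [0.406 0.217 0.058] [[0.375, 0.193, -0.001], [0.431, 0.246, 0.062]]
top cup 0.61 [0.528 0.301 0.058] [[0.504, 0.276, 0.029], [0.555, 0.326, 0.062]]
top pawl_pad 0.69 [ 0.526 -0.079  0.137] [[0.511, -0.128, 0.007], [0.542, -0.024, 0.152]]
top label_tape 0.74 [0.615 0.412 0.023] [[0.57, 0.361, -0.0], [0.664, 0.454, 0.028]]
top tray_edge 0.78 [0.569 0.087 0.055] [[0.507, -0.035, 0.014], [0.631, 0.187, 0.11]]
top tray_edge 0.53 [ 0.525 -0.076  0.139] [[0.51, -0.156, 0.009], [0.542, -0.022, 0.152]]
pad 0
```

View pics/side9.png

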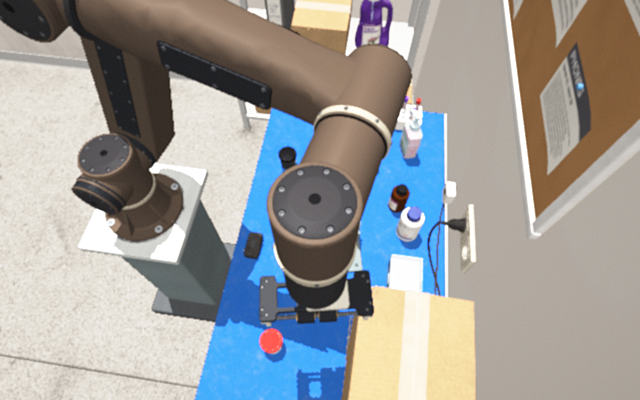

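The arm hides the pad from both cameras, so I'll draw it back toward the robot.

{"method": "apply_moves", "body": {"moves": [[-1,0,0.03,0,0],[-1,0,0.03,0,0],[-1,0,0.03,0,0],[-1,0,0.03,0,0],[-1,0,0.02,0,0],[-1,0,0,0,0],[-1,0,0,0,0]]}}

```text
t: 17.78
eef_pos: [0.4433, -0.3455, 0.3114]
ee_rot: [-3.14, -0.001, -1.365]
force: [0.6, -0.3, -0.4]
width: 0.0006
```

```bash
python3 -c "
from h import *
to([.552,-.2,.114])
for n in('side','top'):
    f=eyes.grab_frame(n);save(f,n+'10');P=cloud(f)
    for l in('red_cup','pawl_pad','label_tape','meter_case','tray_edge'):
        for o in outline_of(l,f)[:3]:
            r=o['region'];q=P[r];q=q[~np.isnan(q[:,0])]
            print(n,l,round(o['score'],2),np.median(q,0).round(3))
    q=P[(P[...,2]>.10)&(P[...,2]<.16)&(P[...,1]<-.185)&(P[...,1]>-.22)&(abs(P[...,0]-.553)<.012)]
    print('pad',len(q),np.median(q,0).round(4) if len(q) else '')
"
```

```text
t 17.7833 pos [ 0.4433 -0.3455  0.3114] rot [-3.140e+00 -1.000e-03 -1.365e+00] F [ 0.57 -0.29 -0.44] w 0.0006 q [-0.31  0.13 -0.1   0.   -1.34  0.52]
tool shift [-0.1203 -0.1359  0.1975]
side pawl_pad 0.85 [ 0.544 -0.182  0.133]
side pawl_pad 0.59 [0.53  0.291 0.053]
side label_tape 0.65 [0.624 0.399 0.019]
side label_tape 0.46 [0.573 0.082 0.053]
side meter_case 0.64 [ 0.364 -0.09   0.022]
side tray_edge 0.71 [ 0.365 -0.092  0.022]
side tray_edge 0.61 [0.572 0.079 0.053]
pad 118 [ 0.5528 -0.2003  0.1335]
top pawl_pad 0.91 [ 0.54  -0.156  0.135]
top label_tape 0.98 [0.615 0.41  0.023]
top meter_case 0.79 [ 0.361 -0.084  0.024]
top tray_edge 0.82 [0.567 0.081 0.055]
pad 91 [ 0.5529 -0.199   0.1349]
```

View pics/side10.png

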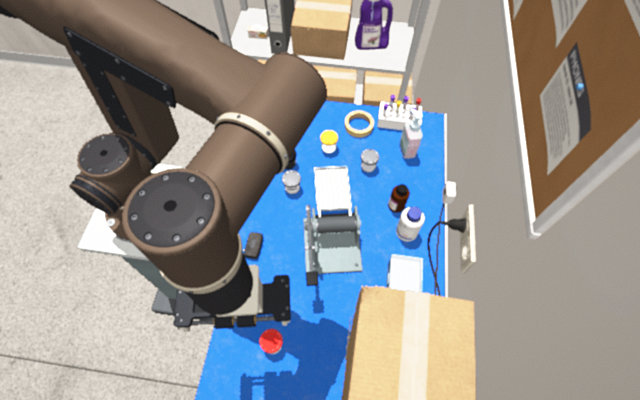

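View pics/top10.png

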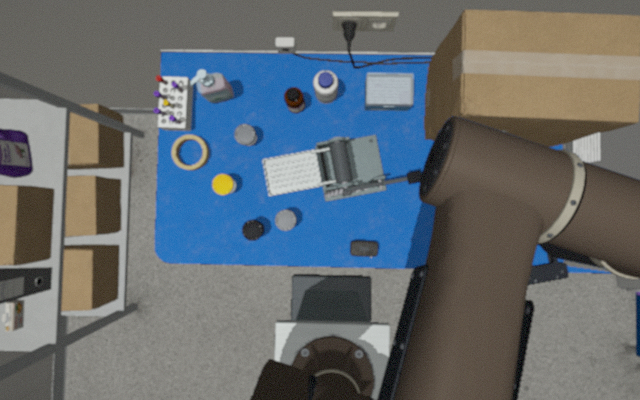

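The tray is level at (295,172) in the top view and the pad is back at its starting height (0.134 m). The yellow cup stands at (223,184) and the bystanders are where they were. I'll hand in.

```bash
python3 -c "
from station import job
print(job.job_done())"
```

```text
the job is handed in; nothing more can be done
None
```

The tray is down and level, and I handed the job in at about 18 s of the 62 s allowed; the hand-in gives no verdict.

- **Cup:** I gripped the yellow-lidded cup round its lid and stood it upright at about (0.53, 0.30), roughly 12 cm from where it was.
- **Tray:** I pressed the pawl's pad down about 20 mm with shut fingers and held it about 5 s. Two pictures 1 s apart showed the tray at the same height, about 50 mm. I then let go slowly and drew the arm clear.
- **Last checks:**
  - The pad was back at its starting height, 0.134 m, in both views, so I take the pawl to be seated. I did not see the nose in the gap.
  - The label tape and meter case were within about 5 mm of where they started.
  - The detector did not find the red cup in the last pictures. It was unmoved in the one before and looked in place by eye.
  - The detectors also gave a few wrong labels (for example, the yellow cup reported as the pad), which I ignored.

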